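Tap the spice pot to the middle of the scale pan

TASK

The lidded steel pot stands off to one side on the small round pan of the market scale: with light, slow taps of the outside of the fingers against the side of its belly, bring it to the middle of the pan, so that the same width of pan shows all round, and leave it standing there with the fingers clear. Keep it standing on the pan throughout: do not take it between the fingers, touch it from above, lift it, tip it or knock it off. Leave the two iron weights and the jar beside the scale where they are.

Things in the scene. Friction and masses are not known exactly. Their poses are not given: they have to be found in the camera images.
- pot: The lidded steel pot to be centred, round with a narrow foot, 72 mm high. Origin: centre of its underside, on its axis; z up along the axis, yaw means nothing. Upwards: flat foot 36 mm in diameter, flaring to a belly 80 mm in diameter from 16 to 30 mm up, neck 52 mm at 50 mm, lid rim 58 mm from 51 to 56 mm, knob 18 mm. It starts upright on the pan, 22 to 36 mm off the middle in any direction.
- pot_belly (a point): The point on the pot's axis at half the height of its belly (the straight band 80 mm in diameter), 23 mm above its underside. Pushed slowly at the belly the pot slides upright and stops with the fingers; pushed at the lid it tends to lean and tip over. It weighs about 0.2 to 0.4 kg and its friction coefficient on the pan is 0.3 to 0.5.
- pan_middle (a point): The middle of the top face of the scale's pan: a flat round horizontal steel disc 130 mm in diameter and 8 mm thick without a lip. It does not move. Its top is 70 mm above the work surface; z is up, the yaw means nothing.
- scale: The counter scale that carries the pan, fixed to the work surface: a cream housing 200 mm (its x) by 180 mm (its y) and 50 mm high, with the display on its -x face; origin at the centre of its underside, straight below the middle of the pan. A black post 44 mm in diameter joins it to the pan.
- weight_large: Bystander: six-sided iron weight, 78 mm across the flats, 36 mm high (a small stud on top to 42 mm), standing beside the scale. Origin at the centre of its underside.
- weight_small: Bystander: six-sided iron weight, 56 mm across the flats, 26 mm high (stud to 32 mm), beside the scale. Origin at the centre of its underside.
- jar: Bystander: amber glass jar with a dark cap, 58 mm in diameter, 105 mm high, beside the scale. Origin at the centre of its underside.
Not all that is in view belongs to the job. Leave any turquoise or yellow look-alike of the pot alone.

How it is judged:
At the end, for the whole second after the job is handed in: The pot stands upright (within 3 degrees) and at rest on the pan, its axis within 8 mm of the pan's middle (horizontal distance between pot and pan_middle below 0.008 m and z of pot in the frame of pan_middle between -0.004 and 0.004 m and angle between pot's own z axis and vertical below 0.05 rad and linear speed of pot below 0.01 m/s); the robot touches nothing.
It fails at once if the pot is tipped more than 17 degrees (angle between pot's own z axis and vertical above 0.3 rad).
It fails at once if the pot leaves the pan: lifted more than 12 mm, or fallen off (z of pot in the frame of pan_middle above 0.012 m or z of pot in the frame of pan_middle below -0.012 m).
It fails at once if the pot is taken between the fingers or touched from above (fingers touch it while the point between them is within 22 mm of its axis) (horizontal distance between the grasp point and pot below 0.022 m and contact force between the fingers and pot above 0.3 N).
It fails at once if the pot is struck hard: with more than 20 N, or sent sliding faster than 0.4 m/s (contact force between the arm and pot above 20 N or linear speed of pot above 0.4 m/s).
It fails at once if a weight or the jar is moved more than 15 mm (distance of any of weight_large, weight_small, jar from where it was at the start of the episode above 0.015 m).
It also fails if it takes over 45 s, if anything falls off the work surface, if the arm or the gripper's body presses on something with over 40 N, if the wrist force passes 120 N, or if a joint passes its speed limit or range.

ROBOT

A 6-joint arm with a two-finger parallel gripper is mounted at the origin on the work surface. World frame = base frame: x ahead of the robot, y to its left, z up, the work surface at z = 0. Lengths are in m, angles in rad, forces in N, time in s.
With the tool pointing down it reaches from about 0.225 to 0.875 m from the base axis. Payload 3.4 kg.
Tool frame: the origin (TCP) lies between the finger pads; the fingertips stand 25 mm ahead of it and the grasp point (between the pads) lies 6 mm ahead of it (manip.tips_ahead is the distance from the TCP to the fingertips, in m); z points along the fingers, x is the direction in which the jaws open and shut, and the axes are right-handed (so a half turn about z gives the same grasp; the last joint's range is limited). The gripper opens to 85 mm and grips with 20 to 120 N. Pads are 22 mm wide; open, the fingers measure 114 mm over their backs; the gripper's body (76 mm by 85 mm) begins 54 mm behind the grasp point. The pads swing forward as they close: fully open they stand 13 mm farther back than shut.
Start: joints at [1.021, 0.276, 1.505, -0, 1.361, -0.121], TCP at [0.239, 0.523, 0.256] pointing down, gripper open.
Joint ranges: [-2.89, 2.89], [-0.75, 2.08], [0.22, 2.7], [-1.18, 4.32], [0.11, 2.71], [-2.7, 2.7]. Speed limits (rad/s): [2.57, 2.57, 3.14, 3.14, 3.14, 3.14].

INTERFACE

Orientations are given as a unit quaternion [w, x, y, z].
In Python, from rig import manip gives the robot as it stands. The module is installed in compiled form; this text tells all that it offers.
- The arm moves only by the tool send_rows, never from a script. Its argument "plan" is a list of rows, each an object with "linear": the shift along the tool's x, y, z in m, a list of three; "delta_rot": the turn, a rotation vector about the tool's x, y, z in degrees, a list of three; "fingers": the finger opening in m, from 0 to 0.0854. A call has 1 to 12 rows; each row shifts and turns the pose as measured when the row begins, along the tool's axes as they then stand; what a row does not reach is not made up. A row lasts 1/12 s, in which the tool goes at most 41.7 mm and 7.16 degrees, less where a joint would pass 70% of its speed; a pose out of reach is approached as far as the arm can. A call with a gripper value outside its range is refused whole. The fingers move at their own pace and stop on an object; "force" is the grip in N (left out, the last holds). Time passes only in rows, so rows that do not move let the fingers close. It gives the time, the measured TCP pose, the force and the opening at its end, in the units of the state.
- manip.get_state(): the state, without advancing time (a new reading comes with each control period).
- manip.get_image(name): name is "scene" or "side" or "wrist"; returns the picture (400x640x3 uint8, red, green, blue); there is no depth.
- manip.camera_info(name): a dict with "K" (3x3 intrinsics, pixels), "dist" ([k1, k2, p1, p2, k3] as OpenCV has them; the pictures are not rectified), "rvec" (rotation vector, rad) and "tvec" (3), from world to camera coordinates, as OpenCV has them. Camera axes: x right, y down, z forward; pixel columns grow to the right and rows downward; lengths in m; the calibration is good to about 2 mm. A picture is of the moment at which its call begins: read the wrist's pose just before it. camera_info takes no time and is no camera call; for the wrist camera it gives the pose at the moment of the call.
- manip.sign_off(): hands the job in, once; it reports no verdict.
Trained networks look in the newest picture that a camera, given by its name, has taken for a name from the list of things; names that differ only in an ending like _2 or _b are one class to them, and where a whole thing is asked for, a point or a joint stands for the part that bears it (a point fixed in the world has none). Each returns a list of dicts, best first, with "p" (0 to 1); they miss things now and then, are a little off and sometimes report something else, mostly with a low value. They report only what shows in the picture. A call takes as long as a camera call. They do not tell look-alikes from the thing itself.
- manip.find_in(thing, camera): "extent" ([left, top, right, bottom] in pixels, round what is visible of it).
- manip.masks_of(thing, camera): "pixels" (400x640 bool, what is visible of it) and "extent" ([left, top, right, bottom] in pixels, round what is visible of it).
The state is a dict: "clock": time; "qpos": joint angles; "qd": joint speeds; "effort": joint torques, N m; "position": TCP position; "ee_rot": TCP orientation; "contact_force": force on the tool from outside, world axes, zero at the start; "moment": the same for the moment, N m; "width": finger opening in m.
Only numpy, scipy, OpenCV 4.12 (cv2) and the standard library are available. Lean on these libraries where they do the work, as an engineer would, in place of code of your own. Each camera call takes 0.05 s, during which the arm holds its last target. There are 200 camera calls.

## Working session

There is one attempt and no reset: what is moved stays moved. The work goes in short steps, Python scripts to look and compute and a tool call to move; the robot and the scene stay as the last step left them, time stands still between calls to the robot, and variables do not carry over. Pictures are saved under pics/ and viewed, about 8 in all and at most 12, crops included, and the job is handed in when it is done.

Besides the shell and the picture viewer there is one more tool, called as a command line: name --argument value ..., lists and objects as JSON in quotes. send_rows: Moves the arm, as the interface text tells. Its arguments: {"type":"object","properties":{"plan":{"type":"array","items":{"type":"object","properties":{"linear":{"type":"array","items":{"type":"number"}},"delta_rot":{"type":"array","items":{"type":"number"}},"fingers":{"type":"number"}}}},"force":{"type":"number"}},"required":["plan"]}

```bash
mkdir -p pics
cat > h.py <<'E'
import numpy as np, cv2
from rig import manip
def cam(n):
    c=manip.camera_info(n); return [np.array(c[k],float) for k in("K","dist","rvec","tvec")]
def ray(n,uv,z):
    K,d,r,t=cam(n); R=cv2.Rodrigues(r)[0]
    p=cv2.undistortPoints(np.array(uv,float).reshape(-1,1,2),K,d).reshape(-1,2)
    D=np.c_[p,np.ones(len(p))]@R; o=-R.T@t.ravel()
    return o+D*((z-o[2])/D[:,2])[:,None]
def proj(n,P):
    K,d,r,t=cam(n); return cv2.projectPoints(np.array(P,float).reshape(-1,1,3),r,t,K,d)[0].reshape(-1,2)
def save(n,f,img=None):
    img=manip.get_image(n) if img is None else img
    cv2.imwrite('pics/'+f,img[:,:,::-1]); return img
E
python3 - <<'E'
from h import *
a=save('scene','a.png');b=save('side','b.png')
cv2.imwrite('pics/ab.png',cv2.resize(np.vstack([a,b]),(0,0),fx=.75,fy=.75)[:,:,::-1])
for c in('scene','side'):
  for n in('pot','scale','pan_middle','weight_large','weight_small','jar'):
    try:
      for r in manip.find_in(n,c)[:3]: print(c,n,round(r['p'],2),np.round(r['extent']))
    except Exception as e: print(c,n,e)
  K,d,r,t=cam(c);R=cv2.Rodrigues(r)[0];print(c,-R.T@t.ravel(),K[0,0])
s=manip.get_state();print(s['clock'],s['position'],s['ee_rot'],s['width'])
E
```

```text
scene pot 0.94 [248. 148. 274. 172.]
scene pot 0.89 [382. 213. 416. 244.]
scene pot 0.65 [274. 172. 299. 205.]
scene scale 0.58 [228. 174. 327. 254.]
scene pan_middle 0.62 [253. 186. 302. 222.]
scene weight_large 0.87 [330. 217. 365. 250.]
scene weight_small 0.96 [303. 268. 333. 295.]
scene jar 0.8 [205. 149. 233. 190.]
scene [1.09241539 0.44262681 0.92628884] 456.616572990104
side pot 0.83 [333. 263. 366. 298.]
side pot 0.78 [357. 134. 388. 165.]
side pot 0.76 [397. 124. 426. 152.]
side scale 0.62 [276. 154. 362. 217.]
side pan_middle 0.75 [294. 161. 345. 193.]
side pan_middle 0.2 [313. 154. 344. 185.]
side weight_large 0.81 [310. 226. 342. 258.]
side weight_small 0.74 [248. 227. 278. 250.]
side jar 0.59 [324. 111. 348. 153.]
side [0.29090868 0.74985073 0.94715647] 488.38260790085144
0.7 [0.23907839 0.52297799 0.25637792] [-4.68579849e-05  8.41359683e-01  5.40475604e-01  5.97735298e-05] 0.08563608066769172
```

View pics/ab.png

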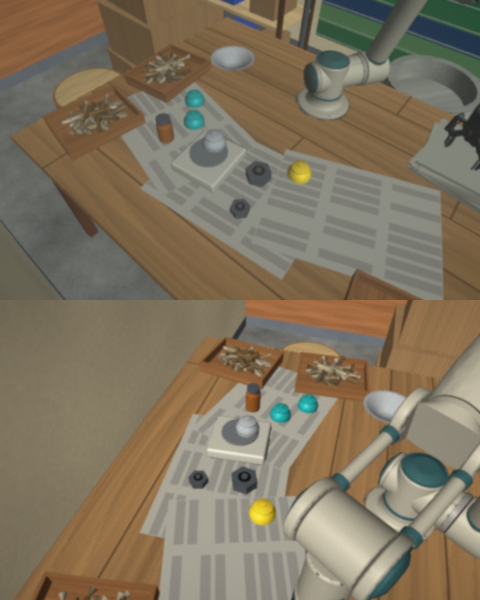

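The composite shows the steel pot on the pan at scene ≈(286,188) and side ≈(328,170). Candidates for the pot are the steel pot, turquoise ones at scene (260,132) and (258,160), and a yellow one at (400,230). The steel one on the scale is the target. Next I locate everything by fitting the known outlines.

```bash
cat >> h.py <<'E'
from scipy.optimize import least_squares
th=np.linspace(0,2*np.pi,60)
def rings(prof): return np.vstack([np.c_[r*np.cos(th),r*np.sin(th),0*th+z] for r,z in prof])
M={'pot':rings([(.018,0),(.04,.016),(.04,.03),(.026,.05),(.029,.051),(.029,.056),(.009,.072)]),
 'pan_middle':rings([(.065,0)]),'weight_large':rings([(.042,0),(.042,.036)]),'weight_small':rings([(.03,0),(.03,.026)]),'jar':rings([(.029,0),(.029,.105)])}
def fit(m,z,obs,x0,mask=None):
    # obs: list of (cam, extent)
    def f(x):
        o=[]
        for c,e in obs:
            p=proj(c,M[m]+[x[0],x[1],z]); o+=list(np.r_[p.min(0),p.max(0)]-e)
        return np.array(o)
    s=least_squares(f,x0,loss='soft_l1'); return s.x,f(s.x)
E
python3 - <<'E'
from h import *
for c in ('scene','side'): manip.get_image(c)
near={'scene':(287,188),'side':(328,170)}
for n,z in (('pot',.07),('pan_middle',.07),('weight_large',0),('weight_small',0),('jar',0)):
    obs=[]
    for c in ('scene','side'):
        rs=manip.masks_of(n,c)
        if n=='pot':
            rs=[r for r in rs if r['extent'][0]<near[c][0]<r['extent'][2] and r['extent'][1]<near[c][1]<r['extent'][3]]
        if not rs: print(n,c,'none');continue
        r=rs[0]; obs.append((c,np.array(r['extent'],float)))
    if obs:
        x0=ray(obs[0][0],[obs[0][1].reshape(2,2).mean(0)],z+.02)[0,:2]
        x,e=fit(n,z,obs,x0); print(n,[o[1] for o in obs],x0.round(3),x.round(4),e.round(1))
# scene crop
im=manip.get_image('scene')[130:310,190:430]; im2=manip.get_image('side')[100:280,230:470]
save(0,'c.png',cv2.resize(np.vstack([im,im2]),None,fx=2,fy=1.66,interpolation=2))
save(0,'c.png',np.hstack([cv2.resize(im,(400,300)),cv2.resize(im2,(400,300))]))
E
```

```text
pot [array([271.7, 171.8, 300.2, 203.9]), array([314.5, 155.1, 344.9, 182.6])] [ 0.527 -0.128] [ 0.5336 -0.1211] [-1.8  0.4  1.8 -0.5 -0.6 -1.6  0.6  1.3]
pan_middle [array([254. , 187.5, 305.6, 224.8]), array([296. , 158.9, 341.5, 195.5])] [ 0.582 -0.097] [ 0.5659 -0.1131] [-0.1 -1.6  0.3 -0.1 -4.7  0.8  0.3 -0.6]
weight_large [array([327.4, 214.9, 363.9, 249.5]), array([309. , 224.1, 342.4, 259.3])] [0.495 0.044] [0.4931 0.0427] [ 1.5 -0.1 -1.   0.2 -0.9 -0.9  0.8  0.5]
weight_small [array([305.4, 266.3, 334.1, 292.3]), array([250.8, 227.9, 276.9, 251.4])] [0.644 0.084] [0.6392 0.0799] [ 1.6 -1.4 -1.2  0.4  0.1 -1.2 -0.5  1.3]
jar [array([203.6, 149.9, 230.5, 189.1]), array([326.4, 106.4, 346.2, 150.2])] [ 0.555 -0.373] [ 0.5773 -0.3383] [-0.3 -0.5  0.1  2.8 -0.2  1.8  1.  -1. ]
```

View pics/c.png

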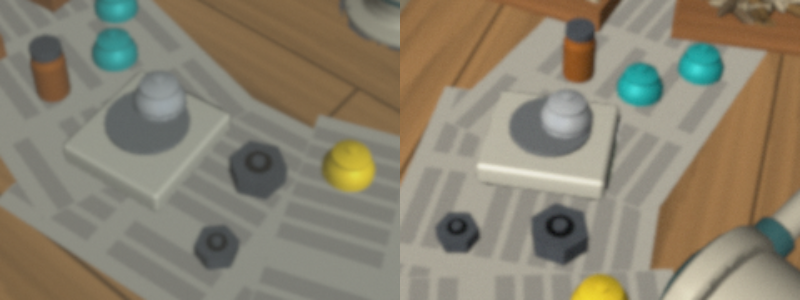

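send_rows --plan '[{"linear": [0, 0, 0], "delta_rot": [0, 0, -6.5], "fingers": 0.035}, {"linear": [0, 0, 0], "delta_rot": [0, 0, -6.5], "fingers": 0.035}, {"linear": [0, 0, 0], "delta_rot": [0, 0, -6.5], "fingers": 0.035}, {"linear": [0, 0, 0], "delta_rot": [0, 0, -6.5], "fingers": 0.035}, {"linear": [0, 0, 0], "delta_rot": [0, 0, -6.5], "fingers": 0.035}, {"linear": [0, 0, 0], "delta_rot": [0, 0, -6.5], "fingers": 0.035}, {"linear": [-0.037, 0.002, -0.003], "delta_rot": [0, 0, 0], "fingers": 0.035}, {"linear": [-0.037, 0.002, -0.003], "delta_rot": [0, 0, 0], "fingers": 0.035}, {"linear": [-0.037, 0.002, -0.003], "delta_rot": [0, 0, 0], "fingers": 0.035}, {"linear": [-0.037, 0.002, -0.003], "delta_rot": [0, 0, 0], "fingers": 0.035}, {"linear": [-0.037, 0.002, -0.003], "delta_rot": [0, 0, 0], "fingers": 0.035}, {"linear": [-0.037, 0.002, -0.003], "delta_rot": [0, 0, 0], "fingers": 0.035}]'

```text
clock: 2.4
position: [0.3142, 0.3134, 0.2723]
ee_rot: [-0.001, 0.594, 0.805, 0.001]
contact_force: [0.7, -0.7, -0.3]
width: 0.0352
```

```bash
cat >> h.py <<'E'
from scipy.spatial.transform import Rotation as Rn
def pose():
    s=manip.get_state();q=s['ee_rot'];R=Rn.from_quat([q[1],q[2],q[3],q[0]]).as_matrix();return s,np.array(s['position']),R
def go(target):
    s,p,R=pose();print('t',s['clock'],'tcp',p.round(4),'w',round(s['width'],4),'toolmove',(R.T@(np.array(target)-p)).round(4))
E
python3 - <<'E'
from h import *
go([.44,-.12,.30]); s,p,R=pose(); print(R.round(3),s['qpos'])
K,d,r,t=cam('wrist');Rc=cv2.Rodrigues(r)[0];o=-Rc.T@t.ravel();print('cam in tool',R.T@(o-p),'axis',R.T@Rc[2],'f',K[0,0])
E
```

```text
t 2.4 tcp [0.3142 0.3134 0.2723] w 0.0352 toolmove [-0.4511 -0.0078 -0.0294]
[[-0.295  0.955 -0.   ]
 [ 0.955  0.295  0.004]
 [ 0.004  0.001 -1.   ]] [ 0.62445918  0.06475117  1.73251634  0.00343326  1.34251556 -1.24692859]
cam in tool [ 0.00038854 -0.07445778 -0.11762439] axis [-9.39512028e-04  2.95201596e-01  9.55434527e-01] f 337.26293360993634
```

send_rows --plan '[{"linear": [-0.04, 0.0005, 0.002], "delta_rot": [0, 0, 0], "fingers": 0.035}, {"linear": [-0.04, 0.0005, 0.002], "delta_rot": [0, 0, 0], "fingers": 0.035}, {"linear": [-0.04, 0.0005, 0.002], "delta_rot": [0, 0, 0], "fingers": 0.035}, {"linear": [-0.04, 0.0005, 0.002], "delta_rot": [0, 0, 0], "fingers": 0.035}, {"linear": [-0.04, 0.0005, 0.002], "delta_rot": [0, 0, 0], "fingers": 0.035}, {"linear": [-0.04, 0.0005, 0.002], "delta_rot": [0, 0, 0], "fingers": 0.035}, {"linear": [-0.04, 0.0005, 0.002], "delta_rot": [0, 0, 0], "fingers": 0.035}, {"linear": [-0.04, 0.0005, 0.002], "delta_rot": [0, 0, 0], "fingers": 0.035}, {"linear": [-0.04, 0.0005, 0.002], "delta_rot": [0, 0, 0], "fingers": 0.035}, {"linear": [-0.04, 0.0005, 0.002], "delta_rot": [0, 0, 0], "fingers": 0.035}, {"linear": [-0.04, 0.0005, 0.002], "delta_rot": [0, 0, 0], "fingers": 0.035}, {"linear": [-0.04, 0.0005, 0.002], "delta_rot": [0, 0, 0], "fingers": 0.035}]'

```text
clock: 3.4
position: [0.4649, -0.1629, 0.251]
ee_rot: [0.005, 0.593, 0.805, 0.007]
contact_force: [0.8, 0.0, -0.3]
width: 0.0351
```

```bash
cat > look.py <<'E'
from h import *
import sys
s,p,R=pose(); im=manip.get_image('wrist'); save(0,sys.argv[1],im)
K,d,r,t=cam('wrist')
out={}
for n,z,x0 in (('pot',.07,(.5336,-.121)),('pan_middle',.07,(.566,-.113))):
    for q in manip.masks_of(n,'wrist')[:3]:
        e=np.array(q['extent'],float)
        x,res=fit(n,z,[('wrist',e)],x0); print(n,round(q['p'],2),e,x.round(4),res.round(1))
print('tcp',p.round(4),'pot in tool?'); go([.465,-.14,.2])
E
python3 look.py w1.png
```

```text
pot 0.76 [553.8 164.2 638.2 232.9] [0.2484 0.6551] [-1.000e-01  2.440e+01  1.693e+02 -1.600e+00]
pot 0.71 [ 62.7   0.  156.   46. ] [ 0.2431 -0.5836] [-1.364e+02 -1.850e+02 -1.000e-01  2.000e-01]
pot 0.66 [138.9  78.5 227.  157.5] [ 0.4512 -0.2762] [-2.2 -1.2 16.1 22. ]
pan_middle 0.9 [267.6 216.7 385.  330.5] [ 0.5599 -0.1227] [-5.7  0.3  6.2 -0.2]
tcp [ 0.4649 -0.1629  0.251 ] pot in tool?
t 3.55 tcp [ 0.4654 -0.1636  0.2504] w 0.0349 toolmove [0.0226 0.0057 0.0505]
```

View pics/w1.png

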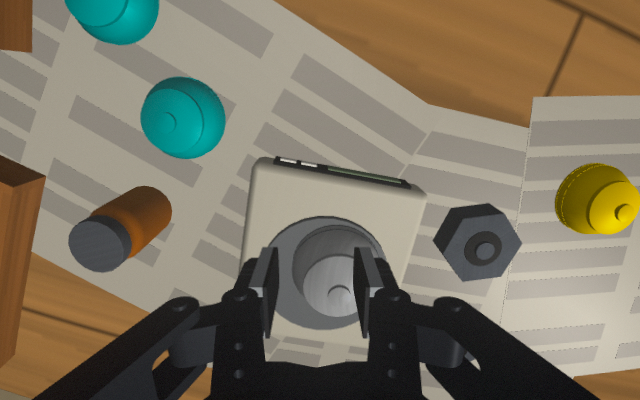

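The view shows the pan at about (268–386, 217–330) and the pot's belly top edge at (335,225). The knob is at (340,293), partly behind the fingers. Jar, weights and look-alikes are well clear.

Run:
```python
from h import *
# wrist extents by eye + networks; joint fit of pan with wrist left/top/right & scene; knob
print('knob',ray('wrist',[(340,293)],.142))
def f(x,m,ob):
    o=[]
    for c,e in ob:
        p=proj(c,M[m]+[x[0],x[1],.07]); q=np.r_[p.min(0),p.max(0)]
        o+=[q[i]-v for i,v in e.items()]
    return np.array(o)
for m,ob in (('pan_middle',[('wrist',{0:267.6,1:216.7,2:386,3:330.5})]),('pan_middle',[('wrist',{0:267.6,1:216.7,2:386,3:330.5}),('scene',{0:254,3:223.5}),('side',{3:195.5})]),
  ('pot',[('wrist',{0:292,1:225})]),('pot',[('wrist',{0:292,1:225}),('scene',dict(enumerate([272,172,300,204]))),('side',dict(enumerate([314,155,345,183])))])):
    s=least_squares(f,(.54,-.12),args=(m,ob)); print(m,s.x.round(4),s.fun.round(1))
go([.46,-.14,.2])
```

```text
knob [[ 0.52936852 -0.12388084  0.142     ]]
pan_middle [ 0.5601 -0.1224] [-5.4  0.7  5.4  0. ]
pan_middle [ 0.5602 -0.1217] [-4.8  0.9  6.   0.2 -0.9 -2.  -2.5]
pot [ 0.5352 -0.1222] [-0. -0.]
pot [ 0.5347 -0.1217] [ 0.6 -0.3 -2.6  0.3  1.5 -0.5 -0.5 -1.8  0.1  0.6]
t 3.55 tcp [ 0.4654 -0.1636  0.2504] w 0.0349 toolmove [0.024  0.0009 0.0504]
```

send_rows --plan '[{"linear": [0.006, 0.025, 0], "delta_rot": [0, 0, 0], "fingers": 0.035}, {"linear": [0.006, 0.025, 0], "delta_rot": [0, 0, 0], "fingers": 0.035}, {"linear": [0.006, 0.025, 0], "delta_rot": [0, 0, 0], "fingers": 0.035}, {"linear": [0.006, 0.025, 0], "delta_rot": [0, 0, 0], "fingers": 0.035}, {"linear": [0, 0, 0], "delta_rot": [0, 0, 0], "fingers": 0.035}]'

```text
clock: 3.97
position: [0.5537, -0.106, 0.252]
ee_rot: [0.002, 0.596, 0.803, 0.008]
contact_force: [-0.3, 0.6, 0.6]
width: 0.0353
```

```bash
python3 look.py w2.png
```

```text
pot 0.84 [252.3 103.4 350.9 208.6] [ 0.5283 -0.1248] [-0.4  2.   0.4 -4.2]
pot 0.75 [ 92.4   1.1 187.6  56.7] [ 0.4878 -0.2572] [-2.6 -1.4 18.3 54.6]
pot 0.61 [546.4  65.1 639.4 141.6] [0.4226 0.0983] [-3.  -1.3 20.1 21.2]
pan_middle 0.96 [222.5 107.6 363.5 244.6] [ 0.5561 -0.1266] [-0.6 -0.5  0.6  0.8]
tcp [ 0.5537 -0.106   0.252 ] pot in tool?
t 4.1167 tcp [ 0.5496 -0.1081  0.2518] w 0.0355 toolmove [-0.0065 -0.0907  0.0509]
```

View pics/w2.png

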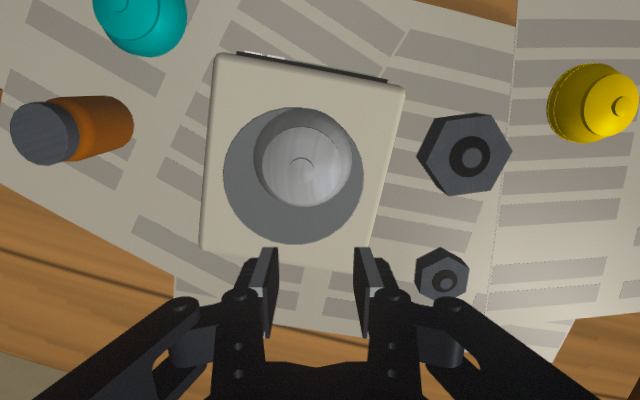

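The clean view shows the whole pan (222–363, 108–245) with the pot at (252–351, 103–209). The pot sits towards the robot, so the push is almost straight along +x. The arm was still settling during that picture, so I measure again.

```bash
python3 look.py w3.png
```

```text
pot 0.9 [546.9  68.6 637.1 144.5] [0.4245 0.0987] [-3.1 -1.3 22.6 21.4]
pot 0.7 [256.6 113.2 353.4 215.8] [ 0.5341 -0.1216] [-0.8  1.9  0.8 -2.8]
pot 0.61 [ 93.9   3.3 189.5  64.6] [ 0.4878 -0.2576] [-2.6 -1.4 17.6 48.6]
pan_middle 0.62 [226.3 113.9 366.8 250.1] [ 0.5605 -0.1232] [-0.4 -0.2  0.4  0.3]
tcp [ 0.5496 -0.1081  0.2518] pot in tool?
t 4.2667 tcp [ 0.5494 -0.1093  0.2521] w 0.0351 toolmove [-0.0056 -0.0902  0.0512]
```

send_rows --plan '[{"linear": [0, -0.02, 0], "delta_rot": [0, 0, 6.8], "fingers": 0.035}, {"linear": [0, -0.025, 0], "delta_rot": [0, 0, 6.8], "fingers": 0.035}, {"linear": [0, -0.025, 0], "delta_rot": [0, 0, 6.8], "fingers": 0.035}, {"linear": [0, -0.02, 0], "delta_rot": [0, 0, 0], "fingers": 0.035}, {"linear": [0, 0, 0], "delta_rot": [0, 0, 0], "fingers": 0.035}, {"linear": [0, 0, 0], "delta_rot": [0, 0, 0], "fingers": 0.035}]'

```text
clock: 4.77
position: [0.4533, -0.1208, 0.2514]
ee_rot: [0.0, 0.738, 0.675, 0.006]
contact_force: [1.0, -0.9, 0.5]
width: 0.0349
```

```bash
python3 -c "
from h import *
go([.457,-.118,.111]);print(pose()[2].round(3))"
```

```text
t 4.7667 tcp [ 0.4533 -0.1208  0.2514] w 0.0349 toolmove [0.0021 0.0022 0.1404]
[[ 0.089  0.996  0.009]
 [ 0.996 -0.089  0.007]
 [ 0.007  0.008 -1.   ]]
```

send_rows --plan '[{"linear": [0.001, 0, 0.022], "delta_rot": [0, 0, 0], "fingers": 0.035}, {"linear": [0.001, 0, 0.022], "delta_rot": [0, 0, 0], "fingers": 0.035}, {"linear": [0, 0, 0.022], "delta_rot": [0, 0, 0], "fingers": 0.035}, {"linear": [0, 0, 0.022], "delta_rot": [0, 0, 0], "fingers": 0.035}, {"linear": [0, 0, 0.022], "delta_rot": [0, 0, 0], "fingers": 0.035}, {"linear": [0, 0, 0.018], "delta_rot": [0, 0, 0], "fingers": 0.035}, {"linear": [0, 0, 0.01], "delta_rot": [0, 0, 0], "fingers": 0.035}, {"linear": [0, 0, 0], "delta_rot": [0, 0, 0], "fingers": 0.035}, {"linear": [0, 0, 0], "delta_rot": [0, 0, 0], "fingers": 0.035}]'

```text
clock: 5.52
position: [0.4645, -0.1228, 0.1119]
ee_rot: [0.008, 0.738, 0.674, 0.01]
contact_force: [-0.6, -0.2, 0.7]
width: 0.0349
```

```bash
python3 -c "
from h import *
go([.457,-.118,.111]);s,p,R=pose();print(R.T@([.534,-.1218,.1]-p))
save(0,'w4.png',np.vstack([cv2.resize(manip.get_image('wrist'),(480,300)),cv2.resize(manip.get_image('side')[100:250,230:470],(480,300))]))"
```

```text
t 5.5167 tcp [ 0.4645 -0.1228  0.1119] w 0.0349 toolmove [ 0.0041 -0.0079  0.0008]
[0.00724514 0.06884091 0.0137342 ]
```

View pics/w4.png

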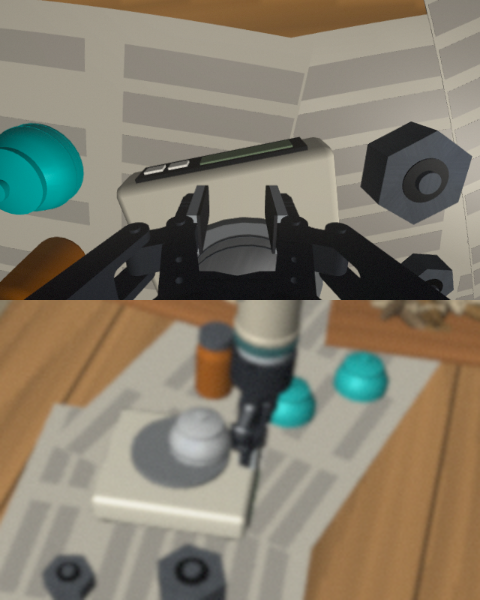

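send_rows --plan '[{"linear": [0.004, 0, 0], "delta_rot": [0, 0, 0], "fingers": 0.035}, {"linear": [0.004, 0.003, 0], "delta_rot": [0, 0, 0], "fingers": 0.035}, {"linear": [0, 0.003, 0], "delta_rot": [0, 0, 0], "fingers": 0.035}, {"linear": [0, 0.003, 0], "delta_rot": [0, 0, 0], "fingers": 0.035}, {"linear": [0, 0.003, 0], "delta_rot": [0, 0, 0], "fingers": 0.035}, {"linear": [0, 0.002, 0], "delta_rot": [0, 0, 0], "fingers": 0.035}, {"linear": [0, 0.002, 0], "delta_rot": [0, 0, 0], "fingers": 0.035}, {"linear": [0, 0.002, 0], "delta_rot": [0, 0, 0], "fingers": 0.035}]'

```text
clock: 6.28
position: [0.488, -0.1167, 0.1176]
ee_rot: [0.013, 0.738, 0.675, 0.012]
contact_force: [-0.1, -0.1, -0.2]
width: 0.0349
```

```bash
python3 -c "
from h import *
s,p,R=pose();print(p,s['contact_force'],(R.T@([.534,-.1218,.1]-p)).round(4),(R.T@([.5605,-.1232,.1]-p)).round(4),R.round(3))"
```

```text
[ 0.48801283 -0.1166708   0.11763796] [-0.09048427 -0.08241762 -0.18305769] [-0.001   0.0456  0.0193] [0.     0.0721 0.0202] [[ 0.09   0.995  0.035]
 [ 0.996 -0.09  -0.003]
 [-0.     0.035 -0.999]]
```

send_rows --plan '[{"linear": [0, -0.001, 0.005], "delta_rot": [2, 0, 0], "fingers": 0.035}, {"linear": [0, 0.001, 0.001], "delta_rot": [0.2, 0, 0], "fingers": 0.035}, {"linear": [0, 0.002, 0.0007], "delta_rot": [0.2, 0, 0], "fingers": 0.035}, {"linear": [0, 0.002, 0.0007], "delta_rot": [0.2, 0, 0], "fingers": 0.035}, {"linear": [0, 0.002, 0.0007], "delta_rot": [0.2, 0, 0], "fingers": 0.035}, {"linear": [0, 0.002, 0.0007], "delta_rot": [0.2, 0, 0], "fingers": 0.035}]'

```text
clock: 6.78
position: [0.4957, -0.1174, 0.1084]
ee_rot: [-0.008, 0.738, 0.674, -0.007]
contact_force: [-1.4, 0.5, 1.1]
width: 0.0351
```

```bash
cat > st.py <<'E'
from h import *
s,p,R=pose();print(p,s['contact_force'],(R.T@([.5605,-.1232,.0930]-p)).round(4),R.round(3))
E
python3 st.py
```

```text
[ 0.49574303 -0.11744659  0.10842363] [-1.36277071  0.5225235   1.10165561] [0.0001 0.0653 0.0141] [[ 0.09   0.996 -0.021]
 [ 0.996 -0.09   0.002]
 [ 0.    -0.021 -1.   ]]
```

send_rows --plan '[{"linear": [0, 0.002, -0.002], "delta_rot": [-0.6, 0, 0], "fingers": 0.035}, {"linear": [0, 0.002, -0.001], "delta_rot": [-0.4, 0, 0], "fingers": 0.035}, {"linear": [0, 0.002, 0], "delta_rot": [0, 0, 0], "fingers": 0.035}, {"linear": [0, 0.002, 0], "delta_rot": [0, 0, 0], "fingers": 0.035}, {"linear": [0, 0.002, 0], "delta_rot": [0, 0, 0], "fingers": 0.035}]'

```text
clock: 7.2
position: [0.5063, -0.1182, 0.1113]
ee_rot: [-0.001, 0.738, 0.674, -0.001]
contact_force: [0.9, -0.3, -0.4]
width: 0.0351
```

```bash
python3 st.py
cat > look2.py <<'E'
from h import *
import sys
near={'scene':(282,192),'side':(322,172)}
a=manip.get_image('scene');b=manip.get_image('side')
save(0,sys.argv[1],np.hstack([cv2.resize(a[150:270,210:350],(400,343),interpolation=2),cv2.resize(b[130:235,260:382],(400,343),interpolation=2)]))
for n in('pot','pan_middle'):
  obs=[]
  for c in near:
    for r in manip.masks_of(n,c):
      e=np.array(r['extent']); ce=e.reshape(2,2).mean(0)
      if np.hypot(*(ce-near[c]))<22: obs.append((c,e)); break
  for o in [obs]+[[o] for o in obs]:
    x,e=fit(n,.07,o,(.55,-.122)); print(n,[q[0] for q in o],x.round(4),e.round(1))
E
python3 look2.py s1.png
```

```text
[ 0.50632668 -0.11824956  0.11132918] [ 0.88773759 -0.29943925 -0.38369428] [-0.0001  0.0544  0.0182] [[ 0.09   0.996 -0.002]
 [ 0.996 -0.09   0.001]
 [ 0.    -0.002 -1.   ]]
pot ['scene', 'side'] [ 0.5545 -0.1178] [-2.3  1.7  0.4 -1.1 -1.  -0.4  9.9  2.6]
pot ['scene'] [ 0.5524 -0.1166] [-1.3  1.4  1.4 -1.4]
pot ['side'] [ 0.5667 -0.1196] [-5.3 -1.8  5.5  1.1]
pan_middle ['scene', 'side'] [ 0.5601 -0.1136] [-0.2 -4.6  3.1  2.7  1.  -3.6 -3.1 -0.1]
pan_middle ['scene'] [ 0.559  -0.1196] [-1.5 -5.9  1.6  1.2]
pan_middle ['side'] [ 0.5556 -0.1084] [ 2.  -2.  -2.   1.7]
```

View pics/s1.png

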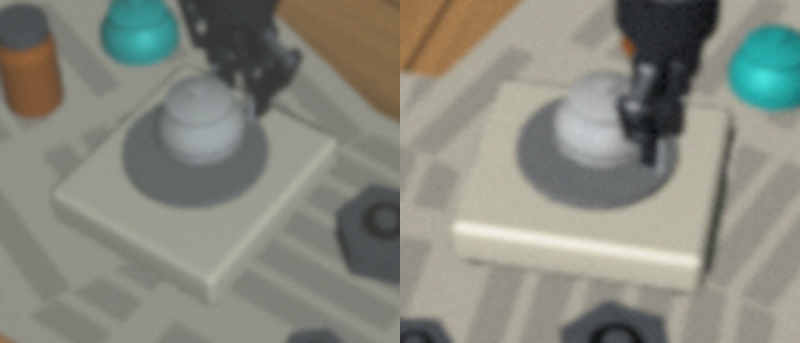

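Upright and moving as expected. The pot–TCP distance is about 47 mm, so roughly 7 mm remains.

send_rows --plan '[{"linear": [0, 0.002, 0], "delta_rot": [0, 0, 0], "fingers": 0.035}, {"linear": [0, 0.002, 0], "delta_rot": [0, 0, 0], "fingers": 0.035}, {"linear": [0, 0.001, 0], "delta_rot": [0, 0, 0], "fingers": 0.035}, {"linear": [0, 0.001, 0], "delta_rot": [0, 0, 0], "fingers": 0.035}]'

```text
clock: 7.83
position: [0.5118, -0.1187, 0.1113]
ee_rot: [-0.002, 0.738, 0.675, -0.001]
contact_force: [-0.7, -0.2, 0.2]
width: 0.035
```

```bash
python3 st.py
```

```text
[ 0.51178271 -0.11865884  0.11127244] [-0.65284942 -0.23556316  0.248487  ] [-0.0001  0.049   0.0181] [[ 0.09   0.996 -0.004]
 [ 0.996 -0.09   0.001]
 [ 0.001 -0.004 -1.   ]]
```

Now I back off, rise and go over the pan for a clean look.

send_rows --plan '[{"linear": [0, -0.005, 0], "delta_rot": [0, 0, 0], "fingers": 0.035}, {"linear": [0, -0.01, 0], "delta_rot": [0, 0, 0], "fingers": 0.035}, {"linear": [0, -0.015, 0], "delta_rot": [0, 0, 0], "fingers": 0.035}, {"linear": [0, -0.01, -0.01], "delta_rot": [0, 0, 0], "fingers": 0.035}, {"linear": [0, 0, -0.03], "delta_rot": [0, 0, 0], "fingers": 0.035}, {"linear": [0, 0, -0.035], "delta_rot": [0, 0, 0], "fingers": 0.035}, {"linear": [0, 0, -0.035], "delta_rot": [0, 0, 0], "fingers": 0.035}, {"linear": [0, 0, -0.03], "delta_rot": [0, 0, 0], "fingers": 0.035}]'

```text
clock: 8.5
position: [0.4612, -0.1122, 0.2481]
ee_rot: [-0.011, 0.738, 0.674, -0.005]
contact_force: [0.4, 0.0, -0.4]
width: 0.0352
```

send_rows --plan '[{"linear": [0, 0.025, 0], "delta_rot": [0, 0, 0], "fingers": 0.035}, {"linear": [0, 0.025, 0], "delta_rot": [0, 0, 0], "fingers": 0.035}, {"linear": [0, 0.025, 0], "delta_rot": [0, 0, 0], "fingers": 0.035}, {"linear": [0, 0.025, 0], "delta_rot": [0, 0, 0], "fingers": 0.035}, {"linear": [0, 0, 0], "delta_rot": [0, 0, 0], "fingers": 0.035}, {"linear": [0, 0, 0], "delta_rot": [0, 0, 0], "fingers": 0.035}, {"linear": [0, 0, 0], "delta_rot": [0, 0, 0], "fingers": 0.035}, {"linear": [0, 0, 0], "delta_rot": [0, 0, 0], "fingers": 0.035}]'

```text
clock: 9.17
position: [0.5609, -0.1219, 0.2566]
ee_rot: [-0.003, 0.739, 0.674, -0.002]
contact_force: [-0.1, -0.2, 0.2]
width: 0.0349
```

```bash
python3 look.py w5.png; python3 look.py w6.png
```

```text
pot 0.89 [ 0.2  0.  67.6 51.3] [ 0.4229 -0.3535] [-48.   -1.8   2.   50.6]
pot 0.71 [ 78.5  48.9 169.1 129.3] [ 0.4734 -0.2613] [-2.9 -1.4 17.8 20.9]
pot 0.63 [266.5 136.4 361.  233.4] [ 0.5586 -0.1227] [-0.2  1.3  0.2 -1.8]
pan_middle 0.84 [239.9 110.6 383.2 244.8] [ 0.5611 -0.1252] [ 1.8 -0.9 -1.8  1. ]
pan_middle 0.52 [421.5  45.8 516.6 142.9] [0.5201 0.0407] [-2.  -1.1 42.7 48.3]
tcp [ 0.5609 -0.1219  0.2566] pot in tool?
t 9.3167 tcp [ 0.5611 -0.122   0.257 ] w 0.0351 toolmove [-0.0268 -0.0937  0.0575]
pot 0.84 [ 78.2  45.7 169.4 125.6] [ 0.4719 -0.2612] [-3.  -1.4 17.4 21.8]
pot 0.83 [529.4   3.  621.2  35.1] [0.4703 0.1012] [-3.2 -1.6 22.9 71.2]
pot 0.7 [ 0.1  0.  69.7 47.3] [ 0.424 -0.352] [-45.8  -1.8   2.1  54.7]
pan_middle 0.89 [243.3 108.8 381.2 245.4] [ 0.5612 -0.1246] [-0.9  0.3  0.9 -0.2]
tcp [ 0.5611 -0.122   0.257 ] pot in tool?
t 9.4667 tcp [ 0.5616 -0.1221  0.2571] w 0.0351 toolmove [-0.0267 -0.0943  0.0576]
```

View pics/w6.png

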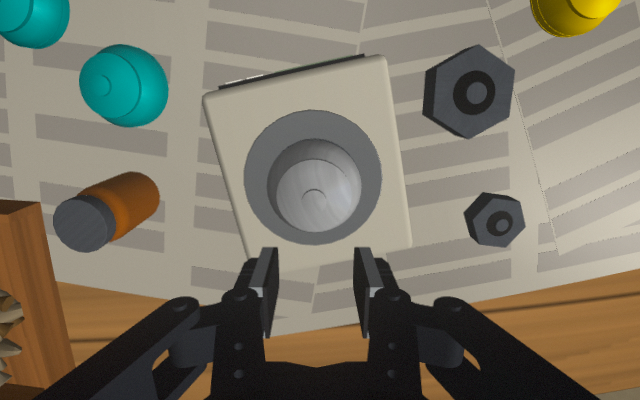

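The view shows the pot (266–361, 138–233) nearly concentric with the pan (243–381, 109–245), with the bystanders in place. I do an independent knob check before handing in.

Run:
```python
from h import *
k=ray('wrist',[(314.5,195)],.142)[0]; print('knob',k, 'minus pan',(k[:2]-[.5611,-.1248]).round(4))
manip.get_image('scene')
for n in('pot','weight_large','weight_small','jar'):
  for r in manip.masks_of(n,'scene'):
    x,e=fit(n,.07 if n=='pot' else 0,[('scene',np.array(r['extent']))],(.55,-.12)); print(n,x.round(4),abs(e).max().round(1))
go([.56,-.12,.25]); print(manip.get_state()['qd'].__repr__()[:80])
```

```text
knob [ 0.55439561 -0.12169328  0.142     ] minus pan [-0.0067  0.0031]
pot [ 0.5579 -0.1163] 2.9
pot [ 0.4389 -0.3209] 12.2
pot [ 0.5056 -0.2495] 3.1
pot [0.4565 0.1652] 2.6
weight_large [0.4932 0.04  ] 0.3
weight_small [0.6428 0.0805] 0.8
jar [ 0.5696 -0.3422] 2.5
t 9.7167 tcp [ 0.562  -0.1221  0.257 ] w 0.0348 toolmove [ 0.0019 -0.0022  0.007 ]
array([ 1.32346519e-03,  3.18667738e-03, -3.56781063e-03, -6.92960930e-05,
```

```bash
python3 -c "
from rig import manip
print(manip.sign_off())"
```

```text
the job is handed in; nothing more can be done
None
```

The pot is standing upright about 3.5 mm from the pan's middle, inside the 8 mm limit. The job was handed in at about 9.7 s; no verdict came back.

I pushed it with the sides of the slightly opened fingers against its belly, about 25 mm in slow steps. The contact force I read was never above about 2 N. The fingers then backed off and rose clear of everything.

**Checks that agreed:**
- **Wrist view:** the outline fit gave pot (0.559, −0.123) and pan (0.561, −0.125).
- **Contact geometry:** the final finger position plus the contact distance also put the pot at x = 0.559.
- **Bystanders:** the weights and the jar measured within about 9 mm of their first fits. That is the spread of the single-camera fit; nothing touched them.

**Checks that disagreed:**
- **Knob pixel:** this put the pot about 7 mm off. I had picked the arc at the knob's edge rather than its centre, and correcting for that by estimate brings it to about 3–4 mm.
- **Scene camera alone:** this put the pot's y about 6–9 mm away from the other estimates. It is the coarser view (fit errors up to 3 px), so I went with the wrist view.

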